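Make up two optics kits from the stock on the optical table

TASK

Make up the two mounting kits in the metal trays: the tray with two pockets gets the tall post and the wide lens tube; the tray with three pockets gets the short post, the narrow lens tube and the cube. Stand each piece upright on the floor of a pocket of its own, lens glass upward, whichever pocket of the right tray you like, and let go of it. The mirror mount standing among the stock belongs to another set-up: do not shift or tip it.

Things in the scene. Friction and masses are not known exactly. Their poses are not given: they have to be found in the camera images.
- tall_post: Slim steel pedestal post, standing upright, 90 mm tall: a round foot 34 mm across and 8 mm high carries a plain shaft 14 mm in diameter (15 mm at the top 3 mm). About 0.12 kg. Origin: centre of its underside; z up. The tallest and thinnest piece.
- short_post: Stout steel pedestal post, standing upright, 50 mm tall: a round foot 34 mm across and 8 mm high carries a thick shaft 25 mm in diameter, with a small dark hole in the top. About 0.15 kg. Origin: centre of its underside; z up.
- wide_tube: Black round lens tube 50 mm in diameter and 45 mm tall, standing with its glass lens on top. About 0.13 kg. Origin: centre of its underside; z up (towards the glass).
- narrow_tube: Black round lens tube 30 mm in diameter and 45 mm tall, standing with its glass lens on top. About 0.06 kg. Origin: centre of its underside; z up (towards the glass).
- cube: Aluminium optics cube, 40 x 40 x 40 mm, with a round black port 25 mm across in its top and sides. About 0.13 kg. Origin: centre of its underside; x and y at right angles to its side faces, z up; it may be turned any way.
- tray2: Kit tray of two pockets, bare aluminium, fixed to the table: 76 mm along its x, 148 mm along its y, 12 mm high, walls and floor 4 mm thick. Its two square pockets (68 x 68 mm inside) lie in a row along its y, centred at y = -36 and +36 mm, x = 0. Origin: centre of its underside, on the table; the pocket floor is 4 mm above it.
- tray3: Kit tray of three pockets, bare aluminium, fixed to the table: 76 mm along its x, 220 mm along its y, 12 mm high, walls and floor 4 mm thick. Its three square pockets (68 x 68 mm inside) lie in a row along its y, centred at y = -72, 0 and +72 mm, x = 0. Origin: centre of its underside, on the table; the pocket floor is 4 mm above it.
- mirror: Mirror mount that stays where it is: two upright black plates 46 mm square with a silvery round mirror on the -x side and two steel knobs on the +x side, on a black base 50 x 50 x 12 mm; 70 mm tall, 0.3 kg, loose on the table. Origin: centre of its underside; z up. Not part of either kit.
Mind the look-alikes: they are no part of the job. Leave any purple look-alike of the wide_tube alone.

How it is judged:
At the end, for the whole second after the job is handed in: Each piece stands in its kit's tray, one to a pocket, wholly inside and on the pocket floor (underside 1 to 8 mm above the table), upright within 0.12 rad, at rest (under 20 mm/s); the mirror mount is within 15 mm of its start and upright within 0.12 rad (((x of tall_post in the frame of tray2 between -0.019 and 0.019 m and y of tall_post in the frame of tray2 between -0.055 and -0.017 m and x of wide_tube in the frame of tray2 between -0.011 and 0.011 m and y of wide_tube in the frame of tray2 between 0.025 and 0.047 m) or (x of tall_post in the frame of tray2 between -0.019 and 0.019 m and y of tall_post in the frame of tray2 between 0.017 and 0.055 m and x of wide_tube in the frame of tray2 between -0.011 and 0.011 m and y of wide_tube in the frame of tray2 between -0.047 and -0.025 m)) and ((x of short_post in the frame of tray3 between -0.019 and 0.019 m and y of short_post in the frame of tray3 between -0.091 and -0.053 m and x of narrow_tube in the frame of tray3 between -0.021 and 0.021 m and y of narrow_tube in the frame of tray3 between -0.021 and 0.021 m and x of cube in the frame of tray3 between -0.016 and 0.016 m and y of cube in the frame of tray3 between 0.056 and 0.088 m) or (x of short_post in the frame of tray3 between -0.019 and 0.019 m and y of short_post in the frame of tray3 between -0.091 and -0.053 m and x of narrow_tube in the frame of tray3 between -0.021 and 0.021 m and y of narrow_tube in the frame of tray3 between 0.051 and 0.093 m and x of cube in the frame of tray3 between -0.016 and 0.016 m and y of cube in the frame of tray3 between -0.016 and 0.016 m) or (x of short_post in the frame of tray3 between -0.019 and 0.019 m and y of short_post in the frame of tray3 between -0.019 and 0.019 m and x of narrow_tube in the frame of tray3 between -0.021 and 0.021 m and y of narrow_tube in the frame of tray3 between -0.093 and -0.051 m and x of cube in the frame of tray3 between -0.016 and 0.016 m and y of cube in the frame of tray3 between 0.056 and 0.088 m) or (x of short_post in the frame of tray3 between -0.019 and 0.019 m and y of short_post in the frame of tray3 between -0.019 and 0.019 m and x of narrow_tube in the frame of tray3 between -0.021 and 0.021 m and y of narrow_tube in the frame of tray3 between 0.051 and 0.093 m and x of cube in the frame of tray3 between -0.016 and 0.016 m and y of cube in the frame of tray3 between -0.088 and -0.056 m) or (x of short_post in the frame of tray3 between -0.019 and 0.019 m and y of short_post in the frame of tray3 between 0.053 and 0.091 m and x of narrow_tube in the frame of tray3 between -0.021 and 0.021 m and y of narrow_tube in the frame of tray3 between -0.093 and -0.051 m and x of cube in the frame of tray3 between -0.016 and 0.016 m and y of cube in the frame of tray3 between -0.016 and 0.016 m) or (x of short_post in the frame of tray3 between -0.019 and 0.019 m and y of short_post in the frame of tray3 between 0.053 and 0.091 m and x of narrow_tube in the frame of tray3 between -0.021 and 0.021 m and y of narrow_tube in the frame of tray3 between -0.021 and 0.021 m and x of cube in the frame of tray3 between -0.016 and 0.016 m and y of cube in the frame of tray3 between -0.088 and -0.056 m)) and height (world z) of tall_post between 0.001 and 0.008 m and angle between each of tall_post, short_post, wide_tube, narrow_tube, cube, mirror's own z axis and vertical below 0.12 rad and linear speed of each of tall_post, short_post, wide_tube, narrow_tube, cube below 0.02 m/s and height (world z) of short_post between 0.001 and 0.008 m and height (world z) of wide_tube between 0.001 and 0.008 m and height (world z) of narrow_tube between 0.001 and 0.008 m and height (world z) of cube between 0.001 and 0.008 m and distance of mirror from where it was at the start of the episode below 0.015 m); the robot touches nothing.
It fails at once if the mirror mount is shifted by more than 15 mm or tipped (distance of mirror from where it was at the start of the episode above 0.015 m or angle between mirror's own z axis and vertical above 0.2 rad).
It also fails if it takes over 136 s, if anything falls off the work surface, if the arm or the gripper's body presses on something with over 40 N, if the wrist force passes 120 N, or if a joint passes its speed limit or range.

ROBOT

A 6-joint arm with a two-finger parallel gripper is mounted at the origin on the work surface. World frame = base frame: x ahead of the robot, y to its left, z up, the work surface at z = 0. Lengths are in m, angles in rad, forces in N, time in s.
With the tool pointing down it reaches from about 0.275 to 0.975 m from the base axis. Payload 8.4 kg.
Tool frame: the origin (TCP) lies at the centre of the arm's flange, where the gripper is bolted on; the fingertips stand 190 mm ahead of it and the grasp point (between the pads) lies 171 mm ahead of it; z points along the fingers, y is the direction in which the jaws open and shut (so a half turn about z gives the same grasp; the last joint's range is limited). The gripper opens to 92 mm and grips with 3 to 60 N. Pads are 20 mm wide; open, the fingers measure 128 mm over their backs; the gripper's body (75 mm by 189 mm) begins 69 mm behind the grasp point.
Start: joints at [1.106, 0.353, 1.633, -0, 1.155, -0.002], TCP at [0.279, 0.559, 0.405] pointing down, gripper open.
Joint ranges: [-2.63, 2.63], [-0.92, 2.1], [0.06, 2.66], [-1.3, 4.44], [0, 2.69], [-3.02, 3.02]. Speed limits (rad/s): [2.22, 2.22, 2.79, 3.14, 3.14, 3.14].

INTERFACE

Orientations are given as a 3x3 rotation matrix whose columns are the frame's x, y, z axes.
In Python, from cell import env gives the robot as it stands. The module is installed in compiled form; this text tells all that it offers.
- The arm moves only by the tool step_arm, never from a script. Its argument "commands" is a list of rows, each an object with "offset": the shift along the tool's x, y, z in cm, a list of three; "rot": the turn, a rotation vector about the tool's x, y, z in degrees, a list of three; "claw": the closure, from 0 (fully open) to 1 (shut). A call has 1 to 12 rows; each row shifts and turns the commanded pose from where the row before left it, along the tool's axes as they then stand; what a row does not reach is not made up. A row lasts 1/8 s, in which the tool goes at most 62.5 mm and 10.7 degrees, less where a joint would pass 70% of its speed; a pose out of reach is approached as far as the arm can. A call is refused whole if a number of a shift passes 6.25 or a number of a turn 10.7, either way. A call with a gripper value outside its range is refused whole. The fingers move at their own pace and stop on an object; "squeeze" is the grip in N (left out, the last holds). Time passes only in rows, so rows that do not move let the fingers close. It gives the time, the measured TCP pose, the force and the opening at its end, in the units of the state.
- env.get_obs(): the state, without advancing time (a new reading comes with each control period).
- env.grab_frame(name): name is "scene" or "top" or "wrist"; returns the picture (384x512x3 uint8, blue, green, red); there is no depth.
- env.camera_model(name): a dict with "camera_matrix" (3x3 intrinsics, pixels), "extrinsics" (4x4, takes a point from camera to world coordinates). Camera axes: x right, y up, looking along -z (the intrinsics and any distortion apply to the point x, -y, -z); pixel columns grow to the right and rows downward; lengths in m; the calibration is good to about 2 mm. A picture is of the moment at which its call begins: read the wrist's pose just before it. camera_model takes no time and is no camera call; for the wrist camera it gives the pose at the moment of the call.
- env.sign_off(): hands the job in, once; it reports no verdict.
The state is a dict: "t": time; "qpos": joint angles; "dq": joint speeds; "effort": joint torques, N m; "tcp_pos": TCP position; "eef_rot": TCP orientation; "force": force on the tool from outside, world axes, zero at the start; "ft_torque": the same for the moment, N m; "grip_width": opening from 0.0 (shut) to 1.0 (fully open).
Only numpy, scipy, OpenCV 4.12 (cv2) and the standard library are available. Lean on these libraries where they do the work, as an engineer would, in place of code of your own. Each camera call takes 0.05 s, during which the arm holds its last target.

## Working session

There is one attempt and no reset: what is moved stays moved. The work goes in short steps, Python scripts to look and compute and a tool call to move; the robot and the scene stay as the last step left them, time stands still between calls to the robot, and variables do not carry over. Pictures are saved under pics/ and viewed, and the job is handed in when it is done.

Besides the shell and the picture viewer there is one more tool, called after "Call:" in YAML: its name, and indented under it one key for each argument. step_arm: Moves the arm, as the interface text tells. Its arguments: {"type":"object","properties":{"commands":{"type":"array"},"squeeze":{"type":"number"}},"required":["commands"]}

```bash
mkdir -p pics; python3 - <<'E'
from cell import env
import cv2
print(env.get_obs())
for n in ("scene","top","wrist"):
    cm=env.camera_model(n); print(n,cm)
    cv2.imwrite(f"pics/{n}0.png",env.grab_frame(n))
E
```

```text
{'t': 0.0, 'qpos': array([ 1.10560377e+00,  3.53648984e-01,  1.63411426e+00, -1.71459588e-05,
        1.15519468e+00, -2.41943934e-03]), 'dq': array([-0.00013751, -0.00051475,  0.00241985, -0.00235071, -0.00082598,
       -0.0011132 ]), 'effort': array([-8.83419743e-04, -5.93836427e+01, -3.34211075e+01,  6.96784747e-02,
        2.34201812e-02, -5.87784507e-05]), 'tcp_pos': array([0.27893148, 0.55905276, 0.4039715 ]), 'eef_rot': array([[-8.94821030e-01,  4.46424647e-01, -5.98433444e-04],
       [ 4.46425048e-01,  8.94820189e-01, -1.22722618e-03],
       [-1.23736894e-05, -1.36530348e-03, -9.99999068e-01]]), 'force': array([-0.09231908,  0.61710035, -0.28717875]), 'ft_torque': array([0.01698488, 0.06720546, 0.03630287]), 'grip_width': 1.003207728042112}
scene {'camera_matrix': array([[350.20209519,   0.        , 258.91273089],
       [  0.        , 350.20209519, 193.25731909],
       [  0.        ,   0.        ,   1.        ]]), 'extrinsics': array([[ 0.40870629, -0.58863887,  0.69746932,  1.15913859],
       [ 0.91250472,  0.2491904 , -0.32440604, -0.27930548],
       [ 0.01715535,  0
[... 276 characters left out ...]
, 'extrinsics': array([[ 0.01588709,  0.99446621, -0.10384871,  0.45077507],
       [-0.99956822,  0.01322875, -0.02623705, -0.01785905],
       [-0.02471807,  0.1042207 ,  0.99424698,  0.93247392],
       [ 0.        ,  0.        ,  0.        ,  1.        ]])}
wrist {'camera_matrix': array([[268.44386294,   0.        , 251.14183866],
       [  0.        , 268.44386294, 186.30431561],
       [  0.        ,   0.        ,   1.        ]]), 'extrinsics': array([[ 0.44689906, -0.85524633, -0.26236416,  0.20404026],
       [ 0.89458225,  0.42660525,  0.13315614,  0.59595954],
       [-0.00195537, -0.29421367,  0.95573767,  0.38477549],
       [ 0.        ,  0.        ,  0.        ,  1.        ]])}
```

```bash
python3 - <<'E'
import cv2
for n in ("scene","top","wrist"):
    cv2.imwrite(f"pics/{n}0b.png",cv2.resize(cv2.imread(f"pics/{n}0.png"),(800,600),interpolation=cv2.INTER_CUBIC))
E
```

```text
(no output)
```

View pics/scene0b.png

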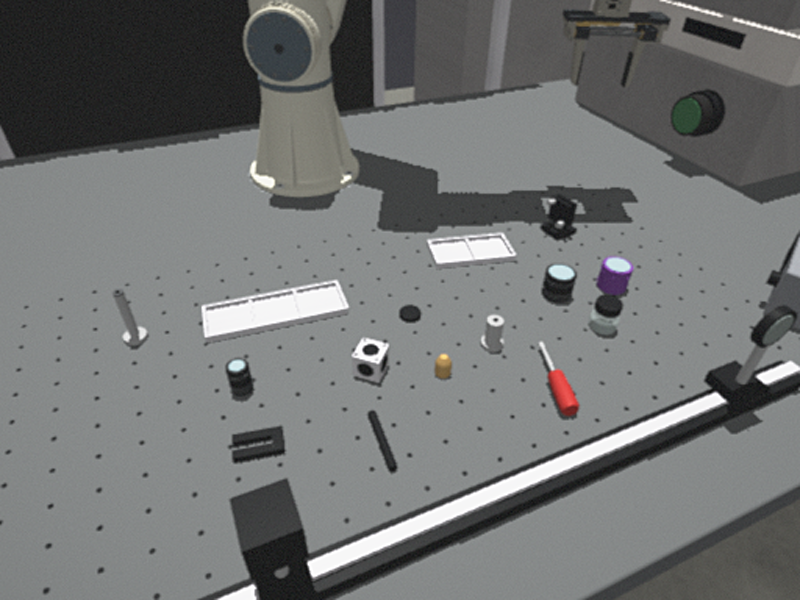

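View pics/top0b.png

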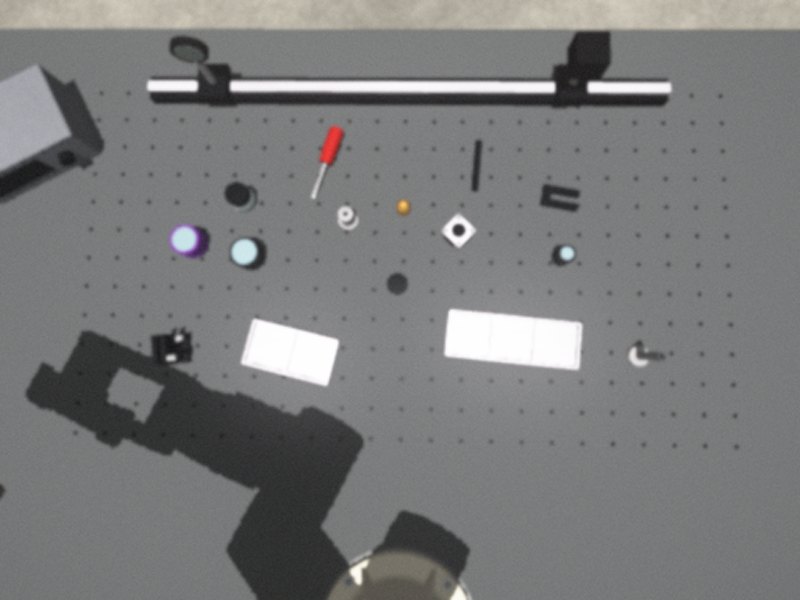

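View pics/wrist0b.png

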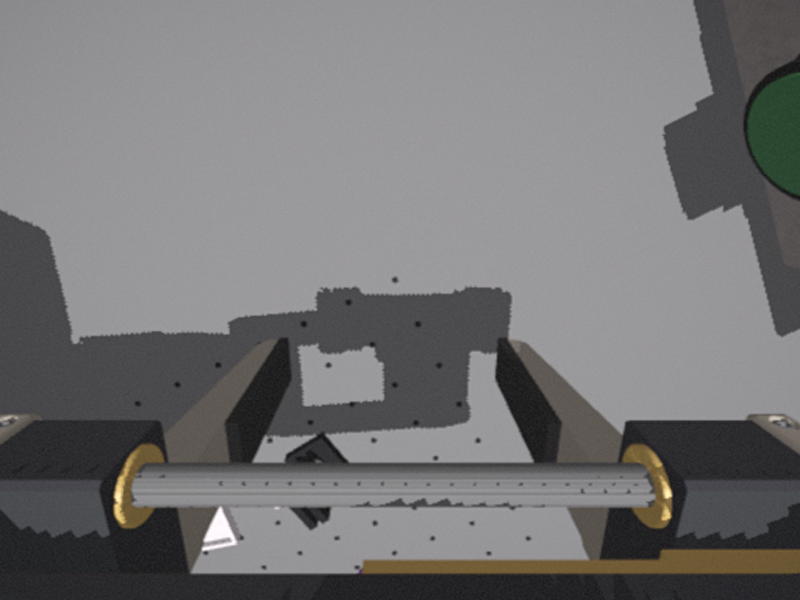

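The two views show every piece: wide tube at top-view (246,252) in the 800x600 frame, purple look-alike (188,240), short post (347,216), cube (459,230), narrow tube (565,254), tall post (640,354), mirror (172,348), tray2 (290,352) and tray3 (513,339). The original pixels are smaller by 0.64. Next I take enlarged crops.

```bash
cat > h.py <<'E'
import cv2,numpy as np
def crop(src,dst,x0,y0,w,h,k,step=5):
    im=cv2.imread(src)[y0:y0+h,x0:x0+w]
    im=cv2.resize(im,None,fx=k,fy=k,interpolation=cv2.INTER_CUBIC)
    for x in range((x0+9)//10*10,x0+w,10):
        cv2.putText(im,str(x),(int((x-x0+.5)*k)-10,10),0,.35,(0,255,255),1); cv2.line(im,(int((x-x0+.5)*k),12),(int((x-x0+.5)*k),18),(0,255,255),1)
    for y in range((y0+9)//10*10,y0+h,10):
        cv2.putText(im,str(y),(0,int((y-y0+.5)*k)+4),0,.35,(0,255,255),1); cv2.line(im,(24,int((y-y0+.5)*k)),(30,int((y-y0+.5)*k)),(0,255,255),1)
    cv2.imwrite(dst,im)
E
python3 - <<'E'
from h import crop
crop("pics/top0.png","pics/ta.png",95,110,130,140,4.2)
crop("pics/top0.png","pics/tb.png",240,125,190,120,4.2)
crop("pics/scene0.png","pics/sa.png",260,110,150,120,5)
crop("pics/scene0.png","pics/sb.png",60,170,200,90,4)
E
```

```text
(no output)
```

View pics/ta.png

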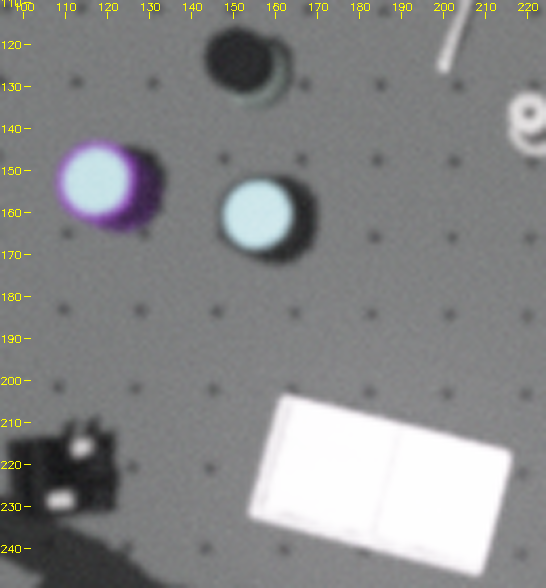

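View pics/tb.png

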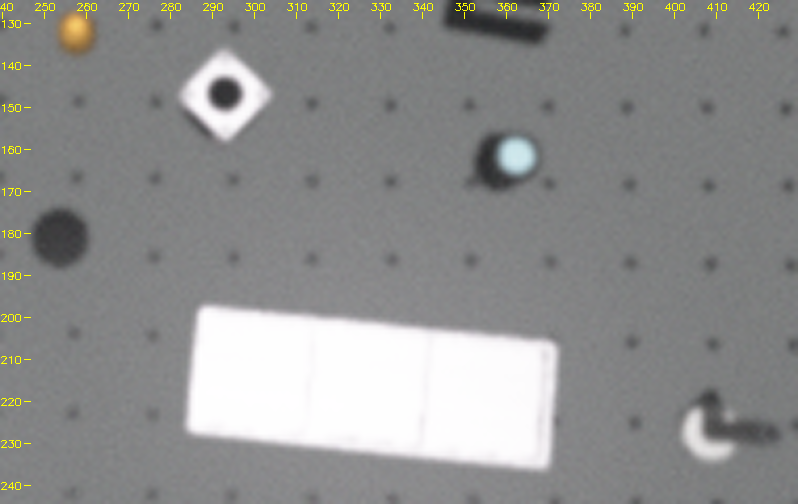

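View pics/sa.png

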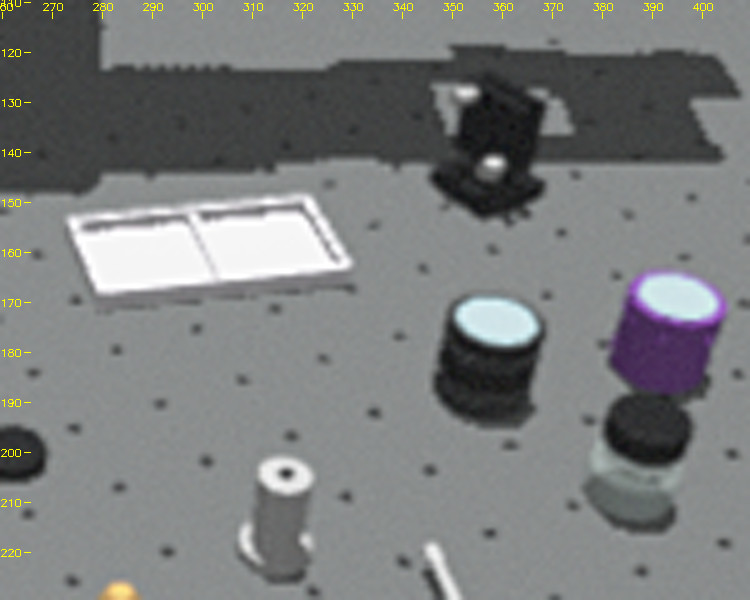

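View pics/sb.png

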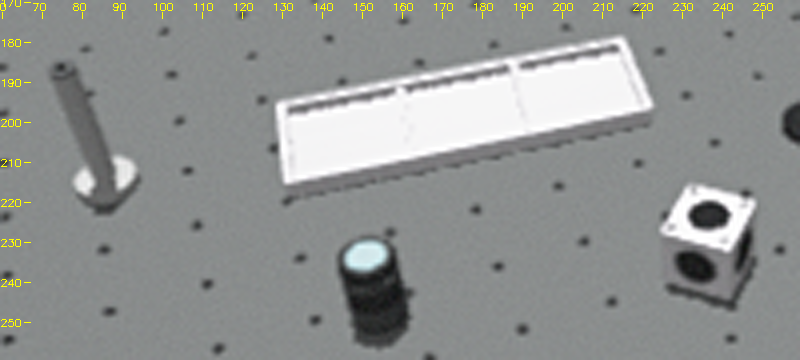

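The crops give me the pixel centres: glass, port and hole tops, plus tray rim corners in both views. Next I triangulate them.

```bash
cat >> h.py <<'E'
import json
def ray(cm,u,v):
    K=np.array(cm["camera_matrix"]);E=np.array(cm["extrinsics"])
    d=np.linalg.inv(K)@[u,v,1]; d=np.array([d[0],-d[1],-d[2]])
    d=E[:3,:3]@d; return E[:3,3],d/np.linalg.norm(d)
def atz(cm,u,v,z):
    o,d=ray(cm,u,v); return o+d*(z-o[2])/d[2]
def tri(*obs):
    A=np.zeros((3,3));b=np.zeros(3);R=[ray(*o) for o in obs]
    for o,d in R:
        P=np.eye(3)-np.outer(d,d);A+=P;b+=P@o
    x=np.linalg.solve(A,b)
    return x,[round(float(np.linalg.norm((np.eye(3)-np.outer(d,d))@(x-o)))*1e3,1) for o,d in R]
E
python3 - <<'E'
from h import *
from cell import env
T=env.camera_model("top");S=env.camera_model("scene")
np.set_printoptions(precision=4,suppress=True)
ps={"wide":((156,160.5),(359,174)),"narrow":((362.5,161.5),(151,233)),"cube":((293,146.5),(236.7,223)),
"short":((220.2,136.6),(316.7,204.1)),"tall":((423.3,227.4),(75.5,187))}
hs=dict(wide=.045,narrow=.045,cube=.04,short=.05,tall=.09)
for k,(a,b) in ps.items():
    print(k,*tri((T,*a),(S,*b)),"top@h",atz(T,*a,hs[k]),"scene@h",atz(S,*b,hs[k]))
print("tall foot",atz(T,408.5,227,.008))
f=lambda L,x0,y0,k:[(x0+x/k-.5,y0+y/k-.5) for x,y in L]
t2=f([(285,393),(512,450),(482,573),(249,516)],95,110,4.2);t3=f([(200,305),(557,342),(548,468),(187,432)],240,125,4.2)
s2=f([(310,195),(353,266),(98,297),(67,215)],260,110,5); s3=f([(625,37),(653,108),(287,186),(277,100)],60,170,4)
import itertools
for n,t,s,w,l in(("tray2",t2,s2,.076,.148),("tray3",t3,s3,.076,.220)):
  for nm,C,q in (("top",T,t),("scene",S,s)):
    P=np.array([atz(C,*p,.012) for p in q]);print(n,nm,P.mean(0),[round(float(np.linalg.norm(P[i]-P[(i+1)%4])),4) for i in range(4)])
    r=cv2.minAreaRect((P[:,:2]*1000).astype(np.float32));d=P[1]-P[0] if np.linalg.norm(P[1]-P[0])>np.linalg.norm(P[2]-P[1]) else P[2]-P[1]
    print("  long axis deg",np.degrees(np.arctan2(d[1],d[0])),r)
    print(P[:,:2])
# cube corners top face in top view
c=f([(223,50),(273,96),(226,141),(180,96)],240,125,4.2)
P=np.array([atz(T,*p,.04) for p in c]);print("cube",P.mean(0));[print(np.degrees(np.arctan2(*(P[(i+1)%4]-P[i])[1::-1])),np.linalg.norm(P[(i+1)%4]-P[i])) for i in range(4)]
E
```

```text
wide [0.6062 0.2624 0.0439] [1.2, 1.2] top@h [0.6067 0.2632 0.045 ] scene@h [0.6073 0.2598 0.045 ]
narrow [ 0.6098 -0.2673  0.046 ] [1.2, 1.2] top@h [ 0.6102 -0.2663  0.045 ] scene@h [ 0.6081 -0.2684  0.045 ]
cube [ 0.6475 -0.0914  0.0413] [1.4, 1.4] top@h [ 0.6483 -0.0901  0.04  ] scene@h [ 0.6458 -0.0923  0.04  ]
short [0.6695 0.0966 0.0492] [1.6, 1.6] top@h [0.6701 0.0979 0.05  ] scene@h [0.6699 0.0943 0.05  ]
tall [ 0.4462 -0.3946  0.0874] [0.1, 0.1] top@h [ 0.4462 -0.3936  0.09  ] scene@h [ 0.4501 -0.3939  0.09  ]
tall foot [ 0.4462 -0.3923  0.008 ]
tray2 top [0.4436 0.1883 0.012 ] [0.1481, 0.078, 0.1506, 0.0795]
  long axis deg -103.08013375803264 ((444.0496826171875, 188.65170288085938), (150.5937957763672, 79.46826171875), 77.50035858154297)
[[0.4987 0.2515]
 [0.4652 0.1072]
 [0.389  0.1237]
 [0.4216 0.2708]]
tray2 scene [0.4432 0.1855 0.012 ] [0.0756, 0.1504, 0.0834, 0.1491]
  long axis deg -101.2198860804115 ((444.995361328125, 185.32220458984375), (150.17127990722656, 83.38428497314453), 75.97220611572266)
[[0.4229 0.2672]
 [0.4965 0.2498]
 [0.4672 0.1024]
 [0.3863 0.1226]]
tray3 top [ 0.47   -0.1845  0.012 ] [0.2218, 0.0778, 0.2223, 0.0793]
  long axis deg -95.13934247303638 ((469.6568298339844, -184.34359741210938), (222.31822204589844, 79.34120178222656), 84.86065673828125)
[[ 0.5191 -0.0776]
 [ 0.4992 -0.2986]
 [ 0.4217 -0.2916]
 [ 0.4401 -0.0701]]
tray3 scene [ 0.4702 -0.1863  0.012 ] [0.0763, 0.2195, 0.0821, 0.2212]
  long axis deg -94.33812197733783 ((468.83709716796875, -185.82748413085938), (221.11611938476562, 82.12147521972656), 85.65326690673828)
[[ 0.4421 -0.0729]
 [ 0.518  -0.0803]
 [ 0.5014 -0.2992]
 [ 0.4195 -0.293 ]]
cube [ 0.6462 -0.0906  0.04  ]
-132.84060164365408 0.0419867523320491
134.682101138934 0.040332833828244645
45.6192181364543 0.03969222484802114
-42.01464612469549 0.03923236945616312
```

```bash
cat >> h.py <<'E'
def plan(x,y,zg,yaw=None):
    """zg: height of the grasp point; yaw: world angle of jaw axis, deg"""
    from cell import env
    o=env.get_obs();R=o["eef_rot"];d=np.array([x,y,zg+.171])-o["tcp_pos"]
    cy=np.degrees(np.arctan2(R[1,1],R[0,1]))
    print("t %.2f grasp pt"%o["t"],np.round(o["tcp_pos"]-[0,0,.171],4),"jaw yaw %.2f"%cy,"F",np.round(o["force"],1),"grip mm %.1f"%(o["grip_width"]*92),"tilt",np.round(R[:2,2],4))
    print("offset cm now-axes",np.round(R.T@d*100,2))
    if yaw is not None:
        t=(yaw-cy+180)%360-180; print("tool-z rot deg %.2f"%-t)
        a=np.radians(t);c,s=np.cos(a),np.sin(a);R2=np.array([[c,-s,0],[s,c,0],[0,0,1]])@R
        print("offset cm after-turn axes",np.round(R2.T@d*100,2))
E
python3 - <<'E'
from h import *
from cell import env
T=env.camera_model("top")
print("purple",atz(T,118,152,.045),"jar",atz(T,151,124,.045),"mirror",atz(T,110,221,.05))
plan(.607,.2615,.2,-50)
E
```

```text
purple [0.62790275 0.36361648 0.045     ] jar [0.70313353 0.28074829 0.045     ] mirror [0.44940025 0.3717865  0.05      ]
t 0.15 grasp pt [0.279  0.5591 0.2331] jaw yaw 63.48 F [-1.   0.5  0.2] grip mm 92.2 tilt [-0.0005 -0.0009]
offset cm now-axes [-42.64 -11.98   3.33]
tool-z rot deg 113.48
offset cm after-turn axes [ 6.   43.89  3.27]
```

Call:
step_arm:
  commands:
    - {"offset": [-4.26,-1.2,0.33],"rot": [0,0,0],"claw": 0}
    - {"offset": [-4.26,-1.2,0.33],"rot": [0,0,0],"claw": 0}
    - {"offset": [-4.26,-1.2,0.33],"rot": [0,0,0],"claw": 0}
    - {"offset": [-4.26,-1.2,0.33],"rot": [0,0,0],"claw": 0}
    - {"offset": [-4.26,-1.2,0.33],"rot": [0,0,0],"claw": 0}
    - {"offset": [-4.26,-1.2,0.33],"rot": [0,0,0],"claw": 0}
    - {"offset": [-4.26,-1.2,0.33],"rot": [0,0,0],"claw": 0}
    - {"offset": [-4.26,-1.2,0.33],"rot": [0,0,0],"claw": 0}
    - {"offset": [-4.26,-1.2,0.33],"rot": [0,0,0],"claw": 0}
    - {"offset": [-4.26,-1.2,0.33],"rot": [0,0,0],"claw": 0}
  squeeze: 25

```text
t: 1.4
tcp_pos: [0.6076, 0.2606, 0.3713]
eef_rot: [[-0.895, 0.447, -0.0], [0.447, 0.895, -0.0], [0.0, -0.0, -1.0]]
force: [0.2, 0.6, -0.7]
grip_width: 1.002
```

Call:
step_arm:
  commands:
    - {"offset": [0,0,0],"rot": [0,0,10.3],"claw": 0}
    - {"offset": [0,0,0],"rot": [0,0,10.3],"claw": 0}
    - {"offset": [0,0,0],"rot": [0,0,10.3],"claw": 0}
    - {"offset": [0,0,0],"rot": [0,0,10.3],"claw": 0}
    - {"offset": [0,0,0],"rot": [0,0,10.3],"claw": 0}
    - {"offset": [0,0,0],"rot": [0,0,10.3],"claw": 0}
    - {"offset": [0,0,0],"rot": [0,0,10.3],"claw": 0}
    - {"offset": [0,0,0],"rot": [0,0,10.3],"claw": 0}
    - {"offset": [0,0,0],"rot": [0,0,10.3],"claw": 0}
    - {"offset": [0,0,0],"rot": [0,0,10.3],"claw": 0}
    - {"offset": [0,0,0],"rot": [0,0,10.3],"claw": 0}

```text
t: 2.78
tcp_pos: [0.6065, 0.2617, 0.3713]
eef_rot: [[0.768, 0.641, -0.001], [0.641, -0.768, -0.0], [-0.001, -0.0, -1.0]]
force: [-0.4, -0.3, 1.1]
grip_width: 1.001
```

```bash
python3 - <<'E'
from h import *
plan(.607,.2615,.12,-50)
from cell import env
cv2.imwrite("pics/w1.png",env.grab_frame("wrist"))
E
```

```text
t 2.77 grasp pt [0.6065 0.2617 0.2003] jaw yaw -50.15 F [-0.4 -0.3  1.1] grip mm 92.1 tilt [-0.0006 -0.0003]
offset cm now-axes [0.03 0.04 8.03]
tool-z rot deg -0.15
offset cm after-turn axes [0.03 0.04 8.03]
```

View pics/w1.png

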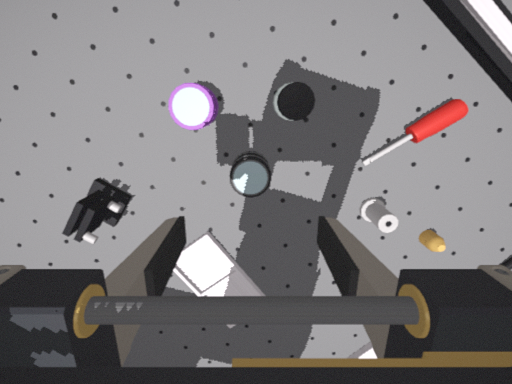

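The wrist view shows the wide tube's glass at (250,177), the purple tube at (193,106), the jar at (294,101), the short post's top at (388,223) and tray2 at (215,270). I check these against the first measurements.

```bash
python3 - <<'E'
from h import *
from cell import env
W=env.camera_model("wrist")
print(atz(W,250.5,178,.045),atz(W,388,223,.05))
crop("pics/w1.png","pics/w1c.png",170,60,230,190,3.4)
E
```

```text
[0.60511379 0.2611555  0.045     ] [0.66887445 0.0948756  0.05      ]
```

View pics/w1c.png

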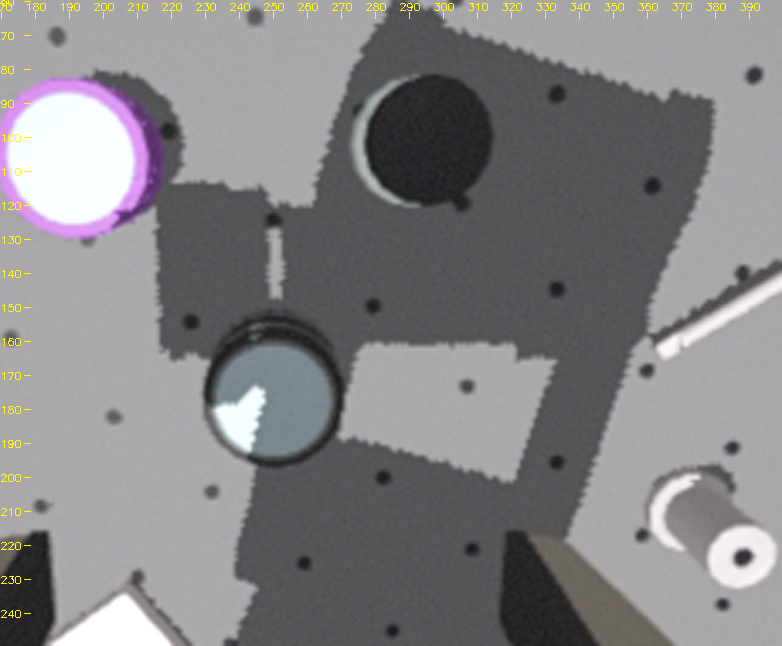

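The wide tube checks out within 2 mm. Descending and gripping.

Call:
step_arm:
  commands:
    - {"offset": [0,0,4],"rot": [0,0,0],"claw": 0}
    - {"offset": [0,0,4],"rot": [0,0,0],"claw": 0}
    - {"offset": [0,0,4],"rot": [0,0,0],"claw": 0}
    - {"offset": [0,0,3],"rot": [0,0,0],"claw": 0}
    - {"offset": [0,0,1.8],"rot": [0,0,0],"claw": 0}
    - {"offset": [0,0,0],"rot": [0,0,0],"claw": 0.4}
    - {"offset": [0,0,0],"rot": [0,0,0],"claw": 0.6}
    - {"offset": [0,0,0],"rot": [0,0,0],"claw": 0.8}
    - {"offset": [0,0,0],"rot": [0,0,0],"claw": 0.8}
    - {"offset": [0,0,0],"rot": [0,0,0],"claw": 0.8}
  squeeze: 25

```text
t: 4.08
tcp_pos: [0.6069, 0.2618, 0.2045]
eef_rot: [[0.764, 0.645, 0.001], [0.645, -0.764, 0.0], [0.001, 0.0, -1.0]]
force: [-0.5, -0.3, 4.5]
grip_width: 0.54
```

```bash
python3 - <<'E'
from h import *
plan(.4512,.2221,.1,-12.5)
E
```

```text
t 4.08 grasp pt [0.6069 0.2618 0.0335] jaw yaw -49.82 F [-0.5 -0.3  4.5] grip mm 49.7 tilt [0.0009 0.0005]
offset cm now-axes [-14.45  -7.01  -6.67]
tool-z rot deg -37.32
offset cm after-turn axes [ -7.24 -14.34  -6.66]
```

Opening of 49.7 mm matches the tube. Lift, turn and carry.

Call:
step_arm:
  commands:
    - {"offset": [0,0,-3.5],"rot": [0,0,0],"claw": 0.8}
    - {"offset": [0,0,-3.5],"rot": [0,0,0],"claw": 0.8}
    - {"offset": [-3.6,-1.75,0],"rot": [0,0,0],"claw": 0.8}
    - {"offset": [-3.6,-1.75,0],"rot": [0,0,0],"claw": 0.8}
    - {"offset": [-3.6,-1.75,0],"rot": [0,0,0],"claw": 0.8}
    - {"offset": [-3.6,-1.75,0],"rot": [0,0,0],"claw": 0.8}
    - {"offset": [0,0,0],"rot": [0,0,-9.3],"claw": 0.8}
    - {"offset": [0,0,0],"rot": [0,0,-9.3],"claw": 0.8}
    - {"offset": [0,0,0],"rot": [0,0,-9.3],"claw": 0.8}
    - {"offset": [0,0,0],"rot": [0,0,-9.3],"claw": 0.8}
    - {"offset": [0,0,0],"rot": [0,0,0],"claw": 0.8}

```text
t: 5.45
tcp_pos: [0.4514, 0.2222, 0.2737]
eef_rot: [[0.219, 0.976, -0.0], [0.976, -0.219, -0.0], [-0.0, -0.0, -1.0]]
force: [0.3, -0.7, -1.3]
grip_width: 0.54
```

```bash
python3 - <<'E'
from h import *
plan(.4512,.2221,.0375,-12.5)
from cell import env
cv2.imwrite("pics/s2.png",env.grab_frame("scene"));cv2.imwrite("pics/t2.png",env.grab_frame("top"))
crop("pics/s2.png","pics/s2c.png",250,70,160,130,4.5)
crop("pics/t2.png","pics/t2c.png",95,140,160,120,4.5)
E
```

```text
t 5.45 grasp pt [0.4514 0.2222 0.1027] jaw yaw -12.67 F [ 0.3 -0.7 -1.3] grip mm 49.6 tilt [-0. -0.]
offset cm now-axes [-0.01 -0.01  6.52]
tool-z rot deg -0.17
offset cm after-turn axes [-0.01 -0.01  6.52]
```

View pics/s2c.png

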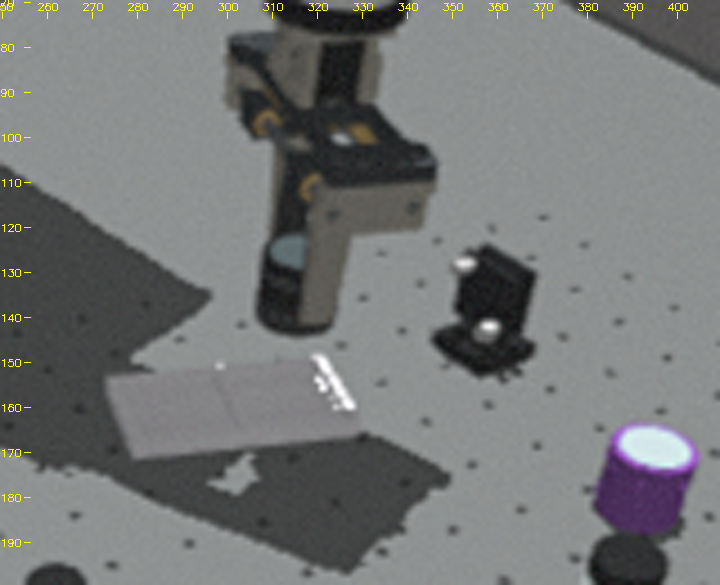

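View pics/t2c.png

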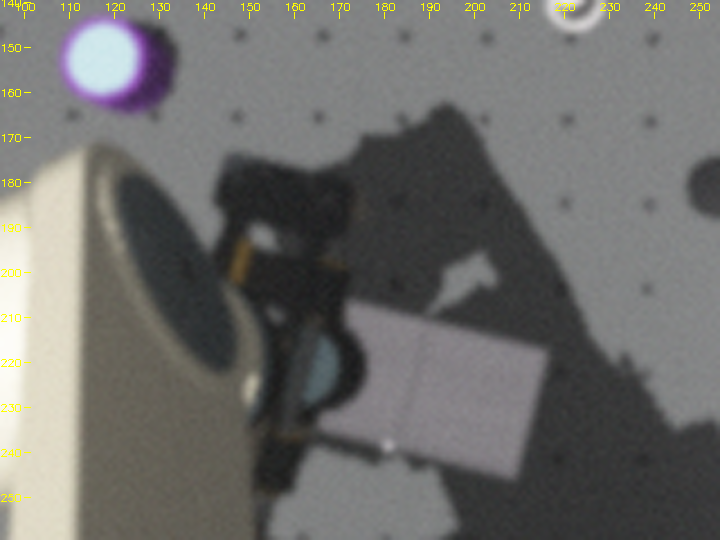

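The tube hangs upright over the left pocket of tray2 and the mirror is undisturbed at scene (358,140). Lower and release.

Call:
step_arm:
  commands:
    - {"offset": [0,0,3],"rot": [0,0,0],"claw": 0.8}
    - {"offset": [0,0,2],"rot": [0,0,0],"claw": 0.8}
    - {"offset": [0,0,1],"rot": [0,0,0],"claw": 0.8}
    - {"offset": [0,0,0.5],"rot": [0,0,0],"claw": 0.8}
    - {"offset": [0,0,0],"rot": [0,0,0],"claw": 0.8}
    - {"offset": [0,0,0],"rot": [0,0,0],"claw": 0.4}
    - {"offset": [0,0,0],"rot": [0,0,0],"claw": 0.25}
    - {"offset": [0,0,0],"rot": [0,0,0],"claw": 0.25}
    - {"offset": [0,0,-2],"rot": [0,0,0],"claw": 0.25}
    - {"offset": [0,0,-5],"rot": [0,0,0],"claw": 0.25}
    - {"offset": [0,0,-5],"rot": [0,0,0],"claw": 0}
    - {"offset": [0,0,-3],"rot": [0,0,0],"claw": 0}

```text
t: 7.05
tcp_pos: [0.4517, 0.2224, 0.3613]
eef_rot: [[0.218, 0.976, 0.003], [0.976, -0.218, 0.001], [0.002, 0.002, -1.0]]
force: [-0.3, 0.6, 0.6]
grip_width: 0.944
```

```bash
python3 - <<'E'
from h import *
plan(.6698,.0960,.15,-4.7)
from cell import env
cv2.imwrite("pics/s3.png",env.grab_frame("scene"))
crop("pics/s3.png","pics/s3c.png",250,100,160,130,4.5)
E
```

```text
t 7.05 grasp pt [0.4517 0.2224 0.1903] jaw yaw -12.62 F [-0.3  0.6  0.6] grip mm 86.8 tilt [0.0026 0.0013]
offset cm now-axes [-7.57 24.03  4.07]
tool-z rot deg -7.92
offset cm after-turn axes [-10.82  22.76   4.07]
```

View pics/s3c.png

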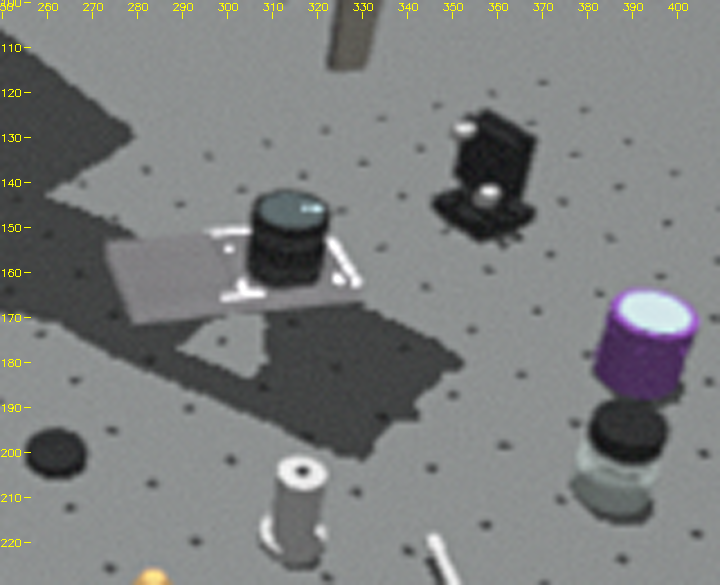

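The wide tube stands in its pocket (scene (314,160)). Next the short post.

Call:
step_arm:
  commands:
    - {"offset": [-1.5,4.8,0.8],"rot": [0,0,0],"claw": 0}
    - {"offset": [-1.5,4.8,0.8],"rot": [0,0,0],"claw": 0}
    - {"offset": [-1.5,4.8,0.8],"rot": [0,0,0],"claw": 0}
    - {"offset": [-1.5,4.8,0.8],"rot": [0,0,0],"claw": 0}
    - {"offset": [-1.5,4.8,0.8],"rot": [0,0,0],"claw": 0}
    - {"offset": [0,0,0],"rot": [0,0,-7.9],"claw": 0.3}
    - {"offset": [0,0,0],"rot": [0,0,0],"claw": 0.3}

```text
t: 7.98
tcp_pos: [0.6693, 0.0962, 0.3177]
eef_rot: [[0.084, 0.996, -0.001], [0.996, -0.084, -0.0], [-0.0, -0.001, -1.0]]
force: [-0.1, -0.1, -1.0]
grip_width: 0.803
```

```bash
python3 - <<'E'
from h import *
plan(.6695,.0955,.035,-4.7)
E
```

```text
t 7.97 grasp pt [0.6693 0.0962 0.1467] jaw yaw -4.80 F [-0.1 -0.1 -1. ] grip mm 73.8 tilt [-0.0014 -0.0001]
offset cm now-axes [-0.07  0.04 11.17]
tool-z rot deg -0.10
offset cm after-turn axes [-0.07  0.04 11.17]
```

Call:
step_arm:
  commands:
    - {"offset": [0,0,3.5],"rot": [0,0,0],"claw": 0.3}
    - {"offset": [0,0,3.5],"rot": [0,0,0],"claw": 0.3}
    - {"offset": [0,0,2.7],"rot": [0,0,0],"claw": 0.3}
    - {"offset": [0,0,1.5],"rot": [0,0,0],"claw": 0.3}
    - {"offset": [0,0,0],"rot": [0,0,0],"claw": 0.6}
    - {"offset": [0,0,0],"rot": [0,0,0],"claw": 0.9}
    - {"offset": [0,0,0],"rot": [0,0,0],"claw": 0.95}
    - {"offset": [0,0,0],"rot": [0,0,0],"claw": 0.95}
    - {"offset": [0,0,0],"rot": [0,0,0],"claw": 0.95}

```text
t: 9.1
tcp_pos: [0.6696, 0.0967, 0.2074]
eef_rot: [[0.082, 0.997, 0.001], [0.997, -0.082, 0.0], [0.0, 0.001, -1.0]]
force: [-1.2, -1.4, 4.6]
grip_width: 0.264
```

```bash
python3 - <<'E'
from h import *
plan(.4759,-.1135,.1,-4.7)
E
```

```text
t 9.10 grasp pt [0.6696 0.0967 0.0364] jaw yaw -4.72 F [-1.2 -1.4  4.6] grip mm 24.3 tilt [0.0011 0.0002]
offset cm now-axes [-22.54 -17.56  -6.38]
tool-z rot deg -0.02
offset cm after-turn axes [-22.53 -17.57  -6.38]
```

Call:
step_arm:
  commands:
    - {"offset": [0,0,-3.5],"rot": [0,0,0],"claw": 0.95}
    - {"offset": [0,0,-3.5],"rot": [0,0,0],"claw": 0.95}
    - {"offset": [-3.75,-2.93,0],"rot": [0,0,0],"claw": 0.95}
    - {"offset": [-3.75,-2.93,0],"rot": [0,0,0],"claw": 0.95}
    - {"offset": [-3.75,-2.93,0],"rot": [0,0,0],"claw": 0.95}
    - {"offset": [-3.75,-2.93,0],"rot": [0,0,0],"claw": 0.95}
    - {"offset": [-3.75,-2.93,0],"rot": [0,0,0],"claw": 0.95}
    - {"offset": [-3.75,-2.93,0],"rot": [0,0,0],"claw": 0.95}
    - {"offset": [0,0,0],"rot": [0,0,0],"claw": 0.95}

```text
t: 10.22
tcp_pos: [0.4734, -0.1147, 0.2766]
eef_rot: [[0.085, 0.996, -0.002], [0.996, -0.085, 0.0], [-0.0, -0.002, -1.0]]
force: [-0.3, 0.2, -2.3]
grip_width: 0.265
```

```bash
python3 - <<'E'
from h import *
plan(.4759,-.1135,.0405,-4.7)
from cell import env
cv2.imwrite("pics/s4.png",env.grab_frame("scene"))
crop("pics/s4.png","pics/s4c.png",100,100,180,130,4.4)
E
```

```text
t 10.22 grasp pt [ 0.4734 -0.1147  0.1056] jaw yaw -4.88 F [-0.3  0.2 -2.3] grip mm 24.4 tilt [-0.0017  0.0001]
offset cm now-axes [0.14 0.25 6.51]
tool-z rot deg -0.18
offset cm after-turn axes [0.14 0.25 6.51]
```

View pics/s4c.png

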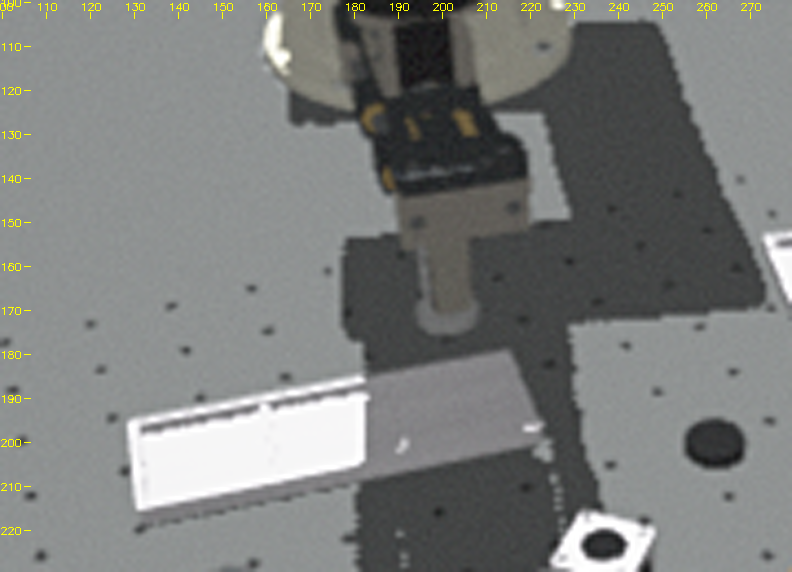

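Call:
step_arm:
  commands:
    - {"offset": [0.1,0.2,3],"rot": [0,0,0],"claw": 0.95}
    - {"offset": [0,0,2],"rot": [0,0,0],"claw": 0.95}
    - {"offset": [0,0,1],"rot": [0,0,0],"claw": 0.95}
    - {"offset": [0,0,0.5],"rot": [0,0,0],"claw": 0.95}
    - {"offset": [0,0,0],"rot": [0,0,0],"claw": 0.95}
    - {"offset": [0,0,0],"rot": [0,0,0],"claw": 0.65}
    - {"offset": [0,0,0],"rot": [0,0,0],"claw": 0.4}
    - {"offset": [0,0,0],"rot": [0,0,0],"claw": 0.4}
    - {"offset": [0,0,-2],"rot": [0,0,0],"claw": 0.4}
    - {"offset": [0,0,-5],"rot": [0,0,0],"claw": 0.4}
    - {"offset": [0,0,-5],"rot": [0,0,0],"claw": 0.2}

```text
t: 11.65
tcp_pos: [0.4774, -0.1123, 0.3329]
eef_rot: [[0.082, 0.997, -0.001], [0.997, -0.082, 0.0], [0.0, -0.001, -1.0]]
force: [1.0, -0.1, -0.3]
grip_width: 0.689
```

```bash
python3 - <<'E'
from h import *
plan(.6465,-.091,.15,-44.5)
from cell import env
cv2.imwrite("pics/s5.png",env.grab_frame("scene"))
crop("pics/s5.png","pics/s5c.png",100,100,180,130,4.4)
E
```

```text
t 11.65 grasp pt [ 0.4774 -0.1123  0.1619] jaw yaw -4.72 F [ 1.  -0.1 -0.3] grip mm 63.4 tilt [-0.0008  0.0002]
offset cm now-axes [ 3.51 16.68  1.17]
tool-z rot deg 39.78
offset cm after-turn axes [13.37 10.57  1.18]
```

View pics/s5c.png

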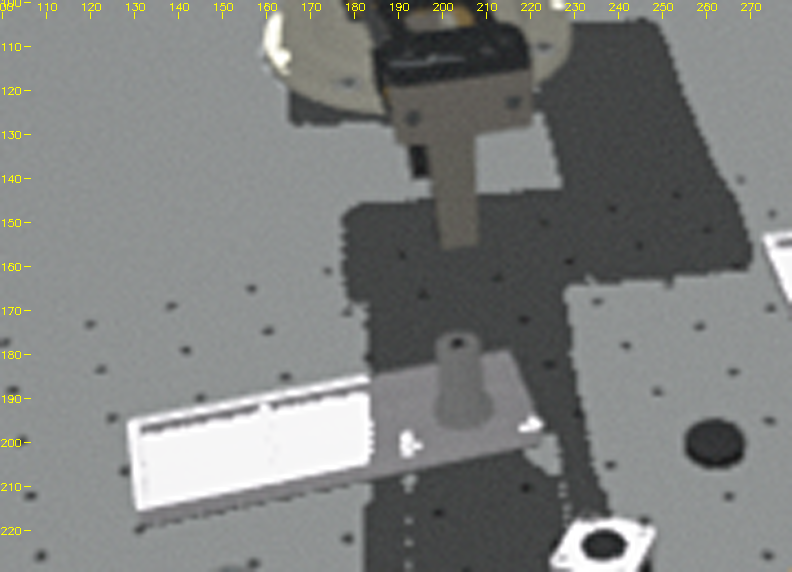

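The short post stands in tray3's nearest pocket to tray2 (scene (204,187)). Now the cube, with the jaws at −44.5°.

Call:
step_arm:
  commands:
    - {"offset": [0.88,4.17,0.3],"rot": [0,0,0],"claw": 0.1}
    - {"offset": [0.88,4.17,0.3],"rot": [0,0,0],"claw": 0.1}
    - {"offset": [0.88,4.17,0.3],"rot": [0,0,0],"claw": 0.1}
    - {"offset": [0.88,4.17,0.3],"rot": [0,0,0],"claw": 0.1}
    - {"offset": [0,0,0],"rot": [0,0,9.95],"claw": 0.1}
    - {"offset": [0,0,0],"rot": [0,0,9.95],"claw": 0.1}
    - {"offset": [0,0,0],"rot": [0,0,9.95],"claw": 0.1}
    - {"offset": [0,0,0],"rot": [0,0,9.95],"claw": 0.1}
    - {"offset": [0,0,0],"rot": [0,0,0],"claw": 0.1}

```text
t: 12.82
tcp_pos: [0.6467, -0.091, 0.3194]
eef_rot: [[0.7, 0.714, -0.0], [0.714, -0.7, 0.0], [-0.0, -0.0, -1.0]]
force: [-0.8, 0.3, -0.6]
grip_width: 0.9
```

```bash
python3 - <<'E'
from h import *
plan(.6465,-.091,.031,-44.5)
from cell import env
cv2.imwrite("pics/w5.png",env.grab_frame("wrist"))
crop("pics/w5.png","pics/w5c.png",150,50,220,170,3.5)
E
```

```text
t 12.82 grasp pt [ 0.6467 -0.091   0.1484] jaw yaw -44.45 F [-0.8  0.3 -0.6] grip mm 82.8 tilt [-0.0002  0.    ]
offset cm now-axes [-2.000e-02 -1.000e-02  1.174e+01]
tool-z rot deg 0.05
offset cm after-turn axes [-2.000e-02 -1.000e-02  1.174e+01]
```

View pics/w5c.png

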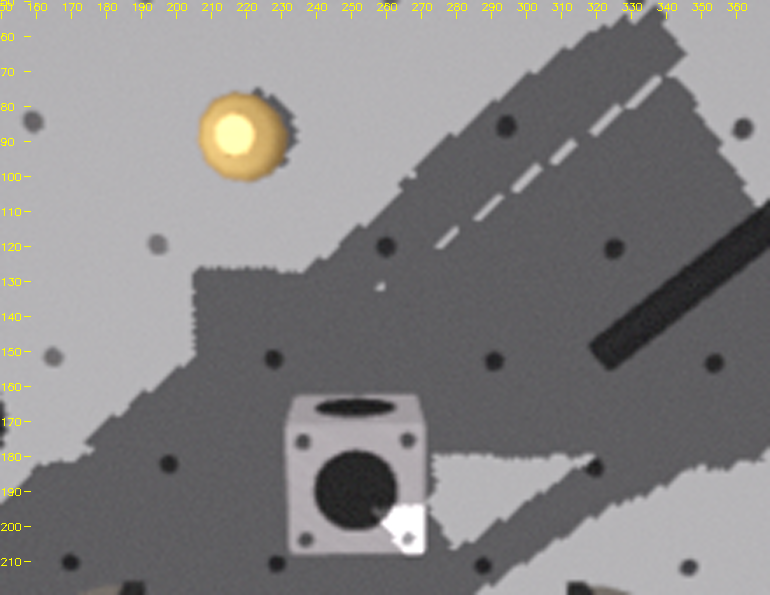

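The cube's faces line up with the jaws (edges at columns 231 and 271, tilt under 1°). Descend and grip.

Call:
step_arm:
  commands:
    - {"offset": [0,0,4],"rot": [0,0,0],"claw": 0.1}
    - {"offset": [0,0,4],"rot": [0,0,0],"claw": 0.1}
    - {"offset": [0,0,2.5],"rot": [0,0,0],"claw": 0.1}
    - {"offset": [0,0,1.2],"rot": [0,0,0],"claw": 0.1}
    - {"offset": [0,0,0],"rot": [0,0,0],"claw": 0.5}
    - {"offset": [0,0,0],"rot": [0,0,0],"claw": 0.8}
    - {"offset": [0,0,0],"rot": [0,0,0],"claw": 0.85}
    - {"offset": [0,0,0],"rot": [0,0,0],"claw": 0.85}
    - {"offset": [0,0,0],"rot": [0,0,0],"claw": 0.85}

```text
t: 14.0
tcp_pos: [0.647, -0.091, 0.2033]
eef_rot: [[0.701, 0.713, 0.001], [0.713, -0.701, -0.0], [0.0, 0.001, -1.0]]
force: [-1.5, 0.4, 3.5]
grip_width: 0.431
```

```bash
python3 - <<'E'
from h import *
plan(.470,-.1853,.1,-4.7)
E
```

```text
t 14.00 grasp pt [ 0.647  -0.091   0.0323] jaw yaw -44.51 F [-1.5  0.4  3.5] grip mm 39.7 tilt [ 0.0008 -0.0001]
offset cm now-axes [-19.13  -6.    -6.78]
tool-z rot deg -39.81
offset cm after-turn axes [-10.85 -16.86  -6.79]
```

Call:
step_arm:
  commands:
    - {"offset": [0,0,-3.5],"rot": [0,0,0],"claw": 0.85}
    - {"offset": [0,0,-3.5],"rot": [0,0,0],"claw": 0.85}
    - {"offset": [-3.83,-1.2,0],"rot": [0,0,0],"claw": 0.85}
    - {"offset": [-3.83,-1.2,0],"rot": [0,0,0],"claw": 0.85}
    - {"offset": [-3.83,-1.2,0],"rot": [0,0,0],"claw": 0.85}
    - {"offset": [-3.83,-1.2,0],"rot": [0,0,0],"claw": 0.85}
    - {"offset": [-3.83,-1.2,0],"rot": [0,0,0],"claw": 0.85}
    - {"offset": [0,0,0],"rot": [0,0,-9.95],"claw": 0.85}
    - {"offset": [0,0,0],"rot": [0,0,-9.95],"claw": 0.85}
    - {"offset": [0,0,0],"rot": [0,0,-9.95],"claw": 0.85}
    - {"offset": [0,0,0],"rot": [0,0,-9.95],"claw": 0.85}
    - {"offset": [0,0,0],"rot": [0,0,0],"claw": 0.85}

```text
t: 15.5
tcp_pos: [0.4696, -0.1854, 0.2727]
eef_rot: [[0.083, 0.997, -0.0], [0.997, -0.083, 0.0], [0.0, -0.0, -1.0]]
force: [1.1, 1.0, -1.1]
grip_width: 0.433
```

```bash
python3 - <<'E'
from h import *
plan(.470,-.1853,.0365,-4.7)
E
```

```text
t 15.50 grasp pt [ 0.4696 -0.1854  0.1017] jaw yaw -4.78 F [ 1.1  1.  -1.1] grip mm 39.8 tilt [-0.0001  0.    ]
offset cm now-axes [0.01 0.04 6.52]
tool-z rot deg -0.08
offset cm after-turn axes [0.01 0.04 6.52]
```

Call:
step_arm:
  commands:
    - {"offset": [0,0,3],"rot": [0,0,0],"claw": 0.85}
    - {"offset": [0,0,2],"rot": [0,0,0],"claw": 0.85}
    - {"offset": [0,0,1],"rot": [0,0,0],"claw": 0.85}
    - {"offset": [0,0,0.5],"rot": [0,0,0],"claw": 0.85}
    - {"offset": [0,0,0],"rot": [0,0,0],"claw": 0.85}
    - {"offset": [0,0,0],"rot": [0,0,0],"claw": 0.5}
    - {"offset": [0,0,0],"rot": [0,0,0],"claw": 0.3}
    - {"offset": [0,0,0],"rot": [0,0,0],"claw": 0.3}
    - {"offset": [0,0,-2],"rot": [0,0,0],"claw": 0.3}
    - {"offset": [0,0,-5],"rot": [0,0,0],"claw": 0.3}
    - {"offset": [0,0,-5],"rot": [0,0,0],"claw": 0.3}

```text
t: 16.88
tcp_pos: [0.4695, -0.1853, 0.3289]
eef_rot: [[0.082, 0.997, -0.001], [0.997, -0.082, 0.0], [0.0, -0.001, -1.0]]
force: [0.3, -0.2, 0.8]
grip_width: 0.7
```

```bash
python3 - <<'E'
from h import *
plan(.609,-.267,.15,-4.7)
from cell import env
cv2.imwrite("pics/s6.png",env.grab_frame("scene"))
crop("pics/s6.png","pics/s6c.png",60,130,180,130,4.4)
E
```

```text
t 16.88 grasp pt [ 0.4695 -0.1853  0.1579] jaw yaw -4.72 F [ 0.3 -0.2  0.8] grip mm 64.4 tilt [-0.0008  0.0003]
offset cm now-axes [-6.99 14.57  0.77]
tool-z rot deg -0.02
offset cm after-turn axes [-7.   14.57  0.77]
```

View pics/s6c.png

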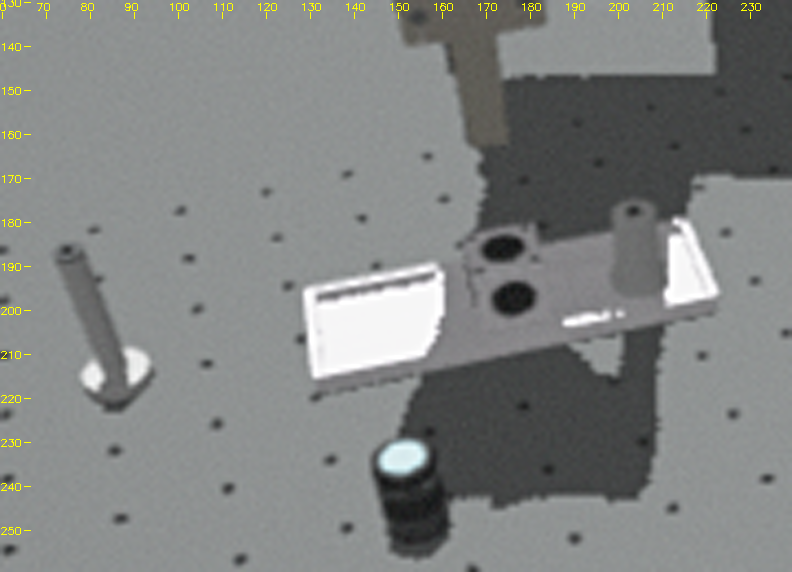

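The cube stands in the middle pocket (scene (174,195)). Next is the narrow tube.

Call:
step_arm:
  commands:
    - {"offset": [-1.75,3.64,0.2],"rot": [0,0,0],"claw": 0.3}
    - {"offset": [-1.75,3.64,0.2],"rot": [0,0,0],"claw": 0.3}
    - {"offset": [-1.75,3.64,0.2],"rot": [0,0,0],"claw": 0.3}
    - {"offset": [-1.75,3.64,0.2],"rot": [0,0,0],"claw": 0.3}
    - {"offset": [0,0,0],"rot": [0,0,0],"claw": 0.3}

```text
t: 17.55
tcp_pos: [0.6107, -0.2682, 0.3191]
eef_rot: [[0.083, 0.997, 0.001], [0.997, -0.083, -0.001], [-0.0, 0.001, -1.0]]
force: [-0.4, 0.8, -0.6]
grip_width: 0.7
```

```bash
python3 - <<'E'
from h import *
plan(.609,-.267,.032,-4.7)
from cell import env
W=env.camera_model("wrist")
cv2.imwrite("pics/w6.png",env.grab_frame("wrist"))
crop("pics/w6.png","pics/w6c.png",150,80,220,170,3.5)
E
```

```text
t 17.55 grasp pt [ 0.6107 -0.2682  0.1481] jaw yaw -4.74 F [-0.4  0.8 -0.6] grip mm 64.4 tilt [ 0.001  -0.0005]
offset cm now-axes [ 0.11 -0.19 11.61]
tool-z rot deg -0.04
offset cm after-turn axes [ 0.11 -0.19 11.61]
```

View pics/w6c.png

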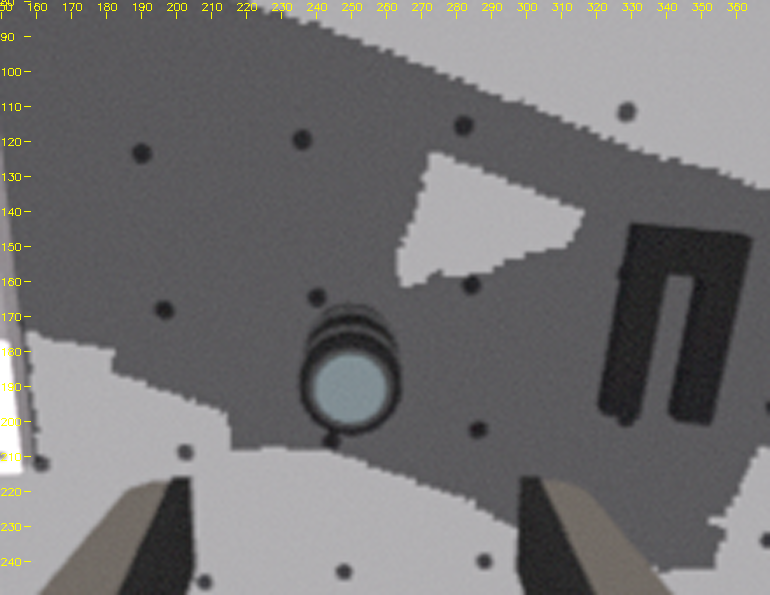

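The glass at (250,191) is centred between the fingers and the black clip at (325,180) is clear. Descend and grip.

Call:
step_arm:
  commands:
    - {"offset": [0,0,4],"rot": [0,0,0],"claw": 0.3}
    - {"offset": [0,0,4],"rot": [0,0,0],"claw": 0.3}
    - {"offset": [0,0,2.5],"rot": [0,0,0],"claw": 0.3}
    - {"offset": [0,0,1.1],"rot": [0,0,0],"claw": 0.3}
    - {"offset": [0,0,0],"rot": [0,0,0],"claw": 0.6}
    - {"offset": [0,0,0],"rot": [0,0,0],"claw": 0.85}
    - {"offset": [0,0,0],"rot": [0,0,0],"claw": 0.92}
    - {"offset": [0,0,0],"rot": [0,0,0],"claw": 0.92}
    - {"offset": [0,0,0],"rot": [0,0,0],"claw": 0.92}
  squeeze: 20

```text
t: 18.73
tcp_pos: [0.6094, -0.2673, 0.2046]
eef_rot: [[0.082, 0.997, 0.001], [0.997, -0.082, -0.001], [-0.0, 0.001, -1.0]]
force: [-0.4, 0.2, 5.3]
grip_width: 0.32
```

```bash
python3 - <<'E'
from h import *
plan(.4641,-.2571,.1,-4.7)
E
```

```text
t 18.73 grasp pt [ 0.6094 -0.2673  0.0336] jaw yaw -4.71 F [-0.4  0.2  5.3] grip mm 29.4 tilt [ 0.0011 -0.0005]
offset cm now-axes [ -0.18 -14.56  -6.66]
tool-z rot deg -0.01
offset cm after-turn axes [ -0.18 -14.56  -6.66]
```

Call:
step_arm:
  commands:
    - {"offset": [0,0,-3.5],"rot": [0,0,0],"claw": 0.92}
    - {"offset": [0,0,-3.5],"rot": [0,0,0],"claw": 0.92}
    - {"offset": [0,-3.64,0],"rot": [0,0,0],"claw": 0.92}
    - {"offset": [0,-3.64,0],"rot": [0,0,0],"claw": 0.92}
    - {"offset": [0,-3.64,0],"rot": [0,0,0],"claw": 0.92}
    - {"offset": [-0.2,-3.64,0],"rot": [0,0,0],"claw": 0.92}
    - {"offset": [0,0,0],"rot": [0,0,0],"claw": 0.92}
    - {"offset": [0,0,0],"rot": [0,0,0],"claw": 0.92}

```text
t: 19.73
tcp_pos: [0.4646, -0.2575, 0.2741]
eef_rot: [[0.083, 0.997, 0.001], [0.997, -0.083, -0.001], [-0.001, 0.001, -1.0]]
force: [1.1, 0.5, -0.9]
grip_width: 0.322
```

```bash
python3 - <<'E'
from h import *
plan(.4641,-.2571,.0375,-4.7)
E
```

```text
t 19.73 grasp pt [ 0.4646 -0.2575  0.1031] jaw yaw -4.73 F [ 1.1  0.5 -0.9] grip mm 29.6 tilt [ 0.0014 -0.0007]
offset cm now-axes [ 0.04 -0.06  6.56]
tool-z rot deg -0.03
offset cm after-turn axes [ 0.04 -0.06  6.56]
```

Call:
step_arm:
  commands:
    - {"offset": [0,0,3],"rot": [0,0,0],"claw": 0.92}
    - {"offset": [0,0,2],"rot": [0,0,0],"claw": 0.92}
    - {"offset": [0,0,1],"rot": [0,0,0],"claw": 0.92}
    - {"offset": [0,0,0.5],"rot": [0,0,0],"claw": 0.92}
    - {"offset": [0,0,0],"rot": [0,0,0],"claw": 0.92}
    - {"offset": [0,0,0],"rot": [0,0,0],"claw": 0.6}
    - {"offset": [0,0,0],"rot": [0,0,0],"claw": 0.4}
    - {"offset": [0,0,0],"rot": [0,0,0],"claw": 0.4}
    - {"offset": [0,0,-2],"rot": [0,0,0],"claw": 0.4}
    - {"offset": [0,0,-5],"rot": [0,0,0],"claw": 0.4}
    - {"offset": [0,0,-5],"rot": [0,0,0],"claw": 0.4}

```text
t: 21.1
tcp_pos: [0.4636, -0.2571, 0.3299]
eef_rot: [[0.082, 0.997, -0.001], [0.997, -0.082, 0.0], [0.0, -0.001, -1.0]]
force: [-0.1, -1.2, -0.0]
grip_width: 0.601
```

```bash
python3 - <<'E'
from h import *
plan(.4473,-.3935,.16,-4.7)
from cell import env
cv2.imwrite("pics/s7.png",env.grab_frame("scene"))
crop("pics/s7.png","pics/s7c.png",60,130,180,130,4.4)
E
```

```text
t 21.10 grasp pt [ 0.4636 -0.2571  0.1589] jaw yaw -4.72 F [-0.1 -1.2 -0. ] grip mm 55.3 tilt [-0.0007  0.0004]
offset cm now-axes [-13.73  -0.5   -0.12]
tool-z rot deg -0.02
offset cm after-turn axes [-13.73  -0.51  -0.12]
```

View pics/s7c.png

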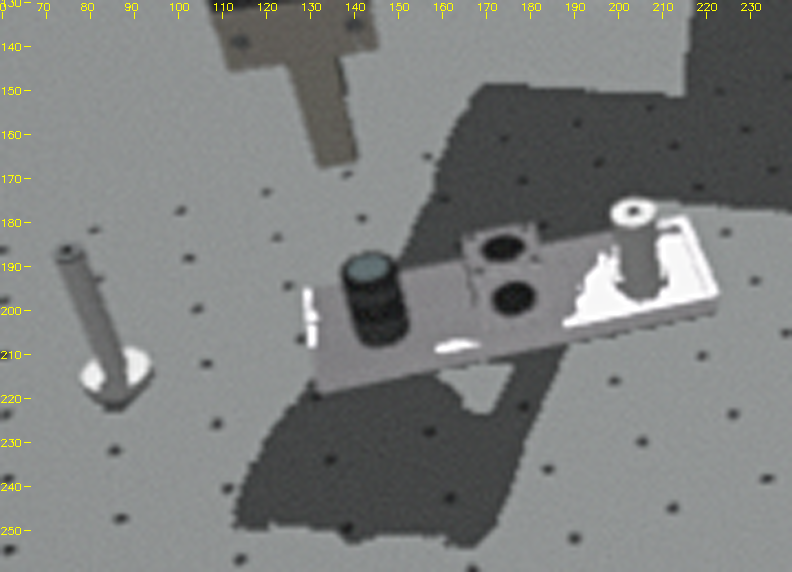

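All three tray3 pieces stand upright, with the narrow tube at scene (145,199). Now the tall post.

Call:
step_arm:
  commands:
    - {"offset": [-3.43,-0.13,0],"rot": [0,0,0],"claw": 0.4}
    - {"offset": [-3.43,-0.13,0],"rot": [0,0,0],"claw": 0.4}
    - {"offset": [-3.43,-0.13,0],"rot": [0,0,0],"claw": 0.4}
    - {"offset": [-3.43,-0.13,0],"rot": [0,0,0],"claw": 0.4}
    - {"offset": [0,0,0],"rot": [0,0,0],"claw": 0.4}
    - {"offset": [0,0,0],"rot": [0,0,0],"claw": 0.4}

```text
t: 21.9
tcp_pos: [0.4472, -0.393, 0.3283]
eef_rot: [[0.083, 0.997, -0.0], [0.997, -0.083, 0.001], [0.001, -0.001, -1.0]]
force: [-0.6, 1.0, -1.1]
grip_width: 0.601
```

```bash
python3 - <<'E'
from h import *
plan(.4473,-.3935,.062,-4.7)
from cell import env
W=env.camera_model("wrist")
cv2.imwrite("pics/w7.png",env.grab_frame("wrist"))
crop("pics/w7.png","pics/w7c.png",150,80,220,170,3.5)
E
```

```text
t 21.90 grasp pt [ 0.4472 -0.393   0.1573] jaw yaw -4.74 F [-0.6  1.  -1.1] grip mm 55.3 tilt [-0.0005  0.0008]
offset cm now-axes [-0.06  0.02  9.53]
tool-z rot deg -0.04
offset cm after-turn axes [-0.06  0.02  9.53]
```

View pics/w7c.png

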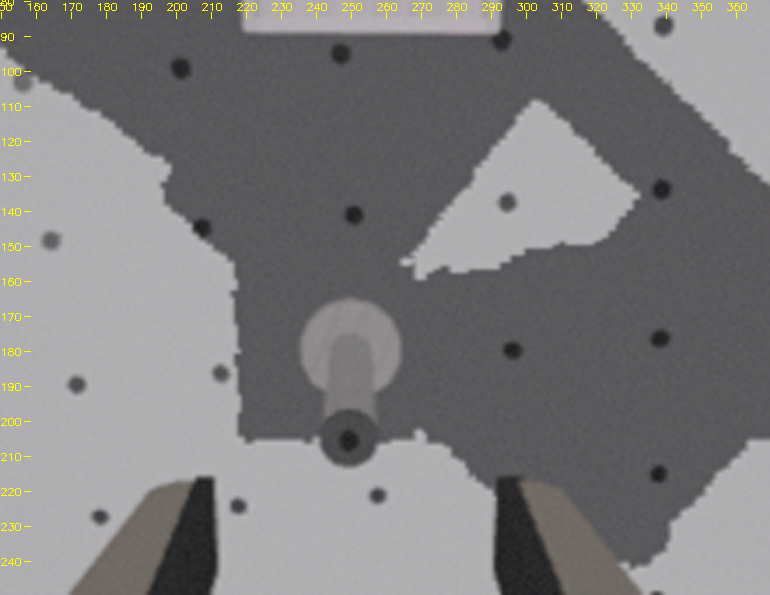

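The post's top at (250,205) lies centred between the fingers, and its foot is at (250,180). Descend to 62 mm and grip.

Call:
step_arm:
  commands:
    - {"offset": [0,0,3.5],"rot": [0,0,0],"claw": 0.4}
    - {"offset": [0,0,3.5],"rot": [0,0,0],"claw": 0.4}
    - {"offset": [0,0,1.6],"rot": [0,0,0],"claw": 0.4}
    - {"offset": [0,0,0.9],"rot": [0,0,0],"claw": 0.4}
    - {"offset": [0,0,0],"rot": [0,0,0],"claw": 0.7}
    - {"offset": [0,0,0],"rot": [0,0,0],"claw": 0.95}
    - {"offset": [0,0,0],"rot": [0,0,0],"claw": 1}
    - {"offset": [0,0,0],"rot": [0,0,0],"claw": 1}
    - {"offset": [0,0,0],"rot": [0,0,0],"claw": 1}
  squeeze: 30

```text
t: 23.08
tcp_pos: [0.4474, -0.3936, 0.234]
eef_rot: [[0.082, 0.997, 0.0], [0.997, -0.082, -0.0], [-0.0, 0.0, -1.0]]
force: [-1.3, 0.5, 2.2]
grip_width: 0.147
```

Call:
step_arm:
  commands:
    - {"offset": [0,0,-4],"rot": [0,0,0],"claw": 1}
    - {"offset": [0,0,-4],"rot": [0,0,0],"claw": 1}
    - {"offset": [0,0,-4],"rot": [0,0,0],"claw": 1}
    - {"offset": [0,0,0],"rot": [0,0,0],"claw": 1}

```text
t: 23.58
tcp_pos: [0.4481, -0.3941, 0.3568]
eef_rot: [[0.082, 0.997, 0.004], [0.997, -0.082, -0.004], [-0.003, 0.005, -1.0]]
force: [0.2, -0.1, -2.0]
grip_width: 0.15
```

```bash
python3 - <<'E'
from h import *
plan(.4356,.1518,.182,-12.5)
E
```

```text
t 23.57 grasp pt [ 0.4481 -0.3941  0.1858] jaw yaw -4.72 F [ 0.2 -0.1 -2. ] grip mm 13.8 tilt [ 0.0043 -0.0038]
offset cm now-axes [54.31 -5.73  0.17]
tool-z rot deg 7.78
offset cm after-turn axes [ 53.03 -13.03   0.14]
```

Call:
step_arm:
  commands:
    - {"offset": [3,-0.3,0],"rot": [0,0,0],"claw": 1}
    - {"offset": [4.7,-0.5,0],"rot": [0,0,0],"claw": 1}
    - {"offset": [4.7,-0.5,0],"rot": [0,0,0],"claw": 1}
    - {"offset": [4.7,-0.5,0],"rot": [0,0,0],"claw": 1}
    - {"offset": [4.7,-0.5,0],"rot": [0,0,0],"claw": 1}
    - {"offset": [4.7,-0.5,0],"rot": [0,0,0],"claw": 1}
    - {"offset": [4.7,-0.5,0],"rot": [0,0,0],"claw": 1}
    - {"offset": [4.7,-0.5,0],"rot": [0,0,0],"claw": 1}
    - {"offset": [4.7,-0.5,0],"rot": [0,0,0],"claw": 1}
    - {"offset": [4.7,-0.5,0],"rot": [0,0,0],"claw": 1}
    - {"offset": [4.7,-0.5,0],"rot": [0,0,0],"claw": 1}
    - {"offset": [4.3,-0.4,0],"rot": [0,0,0],"claw": 1}

```text
t: 25.08
tcp_pos: [0.4345, 0.1539, 0.3526]
eef_rot: [[0.082, 0.997, -0.001], [0.997, -0.082, -0.001], [-0.001, -0.001, -1.0]]
force: [0.3, 0.1, -0.7]
grip_width: 0.149
```

Call:
step_arm:
  commands:
    - {"offset": [0,0,0],"rot": [0,0,7.8],"claw": 1}
    - {"offset": [0,0,0],"rot": [0,0,0],"claw": 1}
    - {"offset": [0,0,0],"rot": [0,0,0],"claw": 1}

```text
t: 25.45
tcp_pos: [0.435, 0.1519, 0.3531]
eef_rot: [[0.214, 0.977, -0.001], [0.977, -0.214, -0.0], [-0.001, -0.001, -1.0]]
force: [0.3, -0.3, -0.5]
grip_width: 0.145
```

```bash
python3 - <<'E'
from h import *
plan(.4356,.1518,.067,-12.5)
from cell import env
cv2.imwrite("pics/s8.png",env.grab_frame("scene"))
crop("pics/s8.png","pics/s8c.png",240,60,170,130,4.4)
E
```

```text
t 25.45 grasp pt [0.435  0.1519 0.1821] jaw yaw -12.39 F [ 0.3 -0.3 -0.5] grip mm 13.3 tilt [-0.0011 -0.0004]
offset cm now-axes [1.000e-02 8.000e-02 1.151e+01]
tool-z rot deg 0.11
offset cm after-turn axes [1.000e-02 8.000e-02 1.151e+01]
```

View pics/s8c.png

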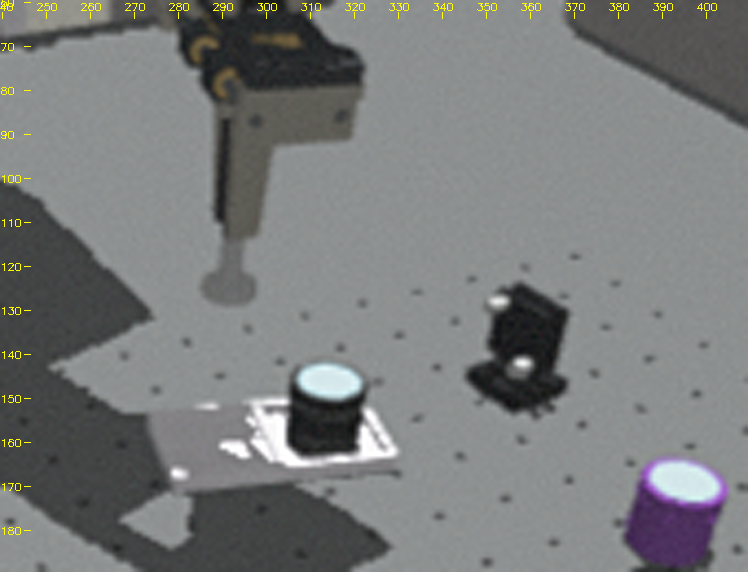

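The post hangs upright over the empty pocket (foot at scene (292,124)). Lower and release.

Call:
step_arm:
  commands:
    - {"offset": [0,0,4],"rot": [0,0,0],"claw": 1}
    - {"offset": [0,0,4],"rot": [0,0,0],"claw": 1}
    - {"offset": [0,0,2],"rot": [0,0,0],"claw": 1}
    - {"offset": [0,0,1],"rot": [0,0,0],"claw": 1}
    - {"offset": [0,0,0.5],"rot": [0,0,0],"claw": 1}
    - {"offset": [0,0,0],"rot": [0,0,0],"claw": 1}
    - {"offset": [0,0,0],"rot": [0,0,0],"claw": 0.8}
    - {"offset": [0,0,0],"rot": [0,0,0],"claw": 0.55}
    - {"offset": [0,0,0],"rot": [0,0,0],"claw": 0.5}
    - {"offset": [0,0,-2],"rot": [0,0,0],"claw": 0.5}
    - {"offset": [0,0,-5],"rot": [0,0,0],"claw": 0.5}
    - {"offset": [0,0,-6],"rot": [0,0,0],"claw": 0.5}

```text
t: 27.0
tcp_pos: [0.4347, 0.1522, 0.3696]
eef_rot: [[0.217, 0.976, -0.002], [0.976, -0.217, -0.001], [-0.001, -0.002, -1.0]]
force: [0.7, -0.0, 0.1]
grip_width: 0.499
```

Call:
step_arm:
  commands:
    - {"offset": [0,0,-6],"rot": [0,0,0],"claw": 0.5}
    - {"offset": [0,4,-4],"rot": [0,0,0],"claw": 0.5}
    - {"offset": [0,-5,0],"rot": [0,0,0],"claw": 0.5}
    - {"offset": [0,-5,0],"rot": [0,0,0],"claw": 0.5}
    - {"offset": [-5,-5,0],"rot": [0,0,0],"claw": 0.5}
    - {"offset": [-5,0,0],"rot": [0,0,0],"claw": 0.5}
    - {"offset": [-5,0,0],"rot": [0,0,0],"claw": 0.5}
    - {"offset": [0,0,0],"rot": [0,0,0],"claw": 0.5}

```text
t: 28.0
tcp_pos: [0.3012, 0.0319, 0.4689]
eef_rot: [[0.222, 0.975, 0.001], [0.975, -0.222, -0.001], [-0.0, 0.001, -1.0]]
force: [-0.1, -0.2, 0.8]
grip_width: 0.495
```

```bash
python3 - <<'E'
from h import *
from cell import env
cv2.imwrite("pics/s9.png",env.grab_frame("scene"));cv2.imwrite("pics/t9.png",env.grab_frame("top"))
crop("pics/s9.png","pics/s9c.png",60,110,330,130,2.4)
crop("pics/t9.png","pics/t9c.png",90,130,300,130,2.6)
print(env.get_obs()["t"],env.get_obs()["tcp_pos"])
E
```

```text
28.1 [0.30218023 0.03394586 0.46892842]
```

View pics/s9c.png

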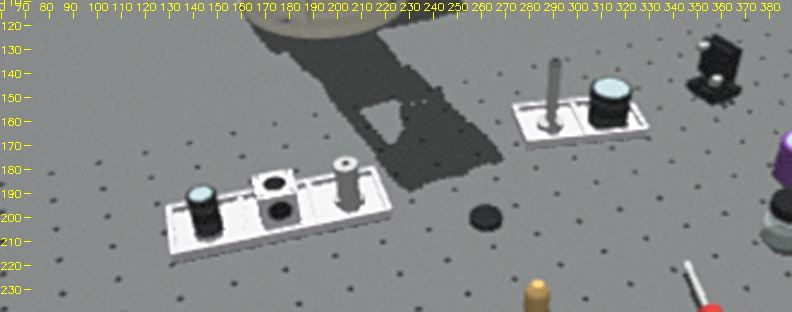

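View pics/t9c.png

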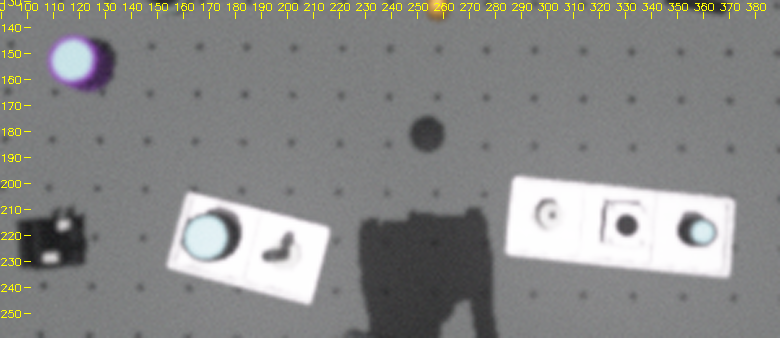

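All five pieces stand in their pockets and the mirror is in its old pixels (scene (358,140), top (111,221)). A numeric check in the tray frames follows.

```bash
python3 - <<'E'
from h import *
from cell import env
T=env.camera_model("top");S=env.camera_model("scene")
def fr(p,c,a):
    a=np.radians(a);y=np.array([np.cos(a),np.sin(a)]);x=np.array([y[1],-y[0]]);d=p[:2]-c;return np.round([d@x*1e3,d@y*1e3],1)
t2=(np.array([.4434,.187]),77.5);t3=(np.array([.470,-.1853]),85.3)
u=lambda x,y:(90+x/2.6-.5,130+y/2.6-.5); s=lambda x,y:(60+x/2.4-.5,110+y/2.4-.5)
for n,a,b,h,t in(("wide",u(206,237),s(611,89),.049,t2),("narrow",u(703,232),s(201,195),.049,t3),("cube",u(626,225),s(274,184),.044,t3),("short",u(547,214),s(346,163),.054,t3)):
    print(n,"top",fr(atz(T,*a,h),*t),"scene",fr(atz(S,*b,h),*t),"tri z",tri((T,*a),(S,*b))[0][2].round(4))
print("tall top (scene)",fr(atz(S,*s(555,62),.094),*t2),"foot scene",fr(atz(S,*s(550,126),.012),*t2),"foot top",fr(atz(T,*u(284,252),.012),*t2))
a=cv2.imread("pics/t2.png");
d=lambda f,g,y0,y1,x0,x1:np.abs(cv2.imread(f)[y0:y1,x0:x1].astype(int)-cv2.imread(g)[y0:y1,x0:x1]).mean()
print("mirror region diff scene",d("pics/s3.png","pics/s9.png",118,155,345,370))
E
```

```text
wide top [ 1.3 36.7] scene [ 4.1 32. ] tri z 0.0469
narrow top [  0.8 -71.3] scene [  3.  -73.5] tri z 0.0469
cube top [0.5 1.3] scene [ 1.4 -2.6] tri z 0.0425
short top [ 3.3 79. ] scene [ 2.7 71.9] tri z 0.053
tall top (scene) [  6.3 -40.6] foot scene [ 13.9 -42.5] foot top [  3.  -34.3]
mirror region diff scene 3.6295495495495493
```

One reading disagrees: the tall post's foot reads x = 13.9 mm in the scene view and 3 mm in the top view. I enlarge to settle it.

```bash
python3 - <<'E'
from h import *
crop("pics/s9.png","pics/s9d.png",265,120,75,55,10)
crop("pics/t9.png","pics/t9d.png",150,195,75,55,10)
E
```

```text
(no output)
```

View pics/s9d.png

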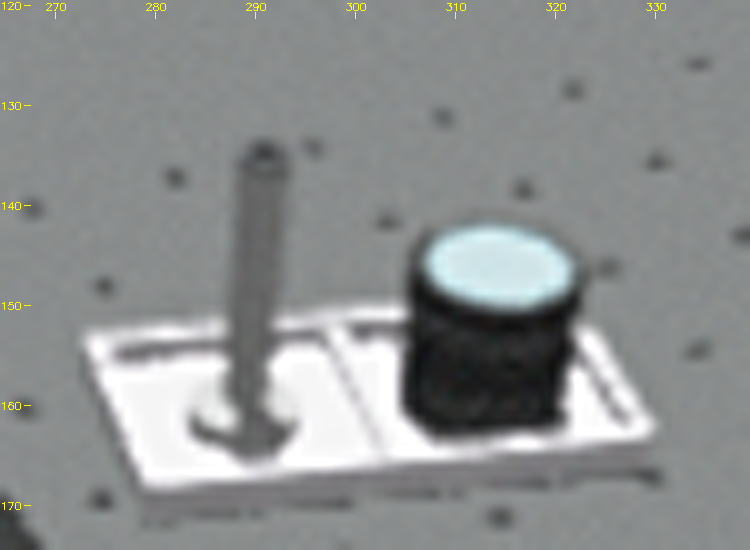

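View pics/t9d.png

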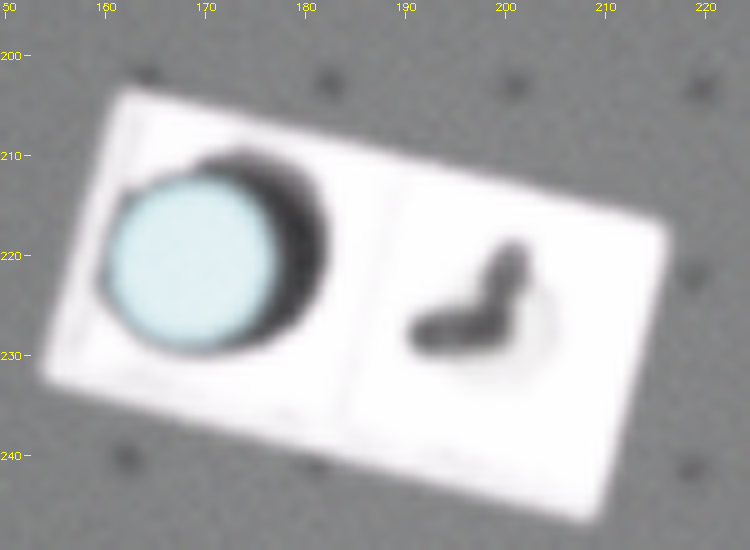

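The enlargement puts the foot disc at about (199,228) in the top view, in the middle of its pocket. In the scene view it is at (289,160), so the 13.9 mm came from including the disc's shaded side. Handing in.

```bash
python3 - <<'E'
from cell import env
print(env.sign_off())
E
```

```text
the job is handed in; nothing more can be done
None
```

Both kits are made up and the job was handed in at about 28 s of the 136 s allowed:
- **Two-pocket tray:** the wide tube is in the +y pocket and the tall post in the −y pocket.
- **Three-pocket tray:** the short post is in the +y pocket, the cube in the middle and the narrow tube in the −y pocket.

**Last checks:** The final pictures show every piece upright in its own pocket, glass upward, with the gripper well clear. The mirror mount was at its starting pixels, and I left the purple look-alike alone.

**Measured positions:** The wide tube, narrow tube, cube and short post lie within about 7 mm of their pocket centres, inside their limits. Their top heights came out 1–2 mm below the expected values, which is within the calibration error.

**Disagreements:**
- The two camera views differ by 4–7 mm along the tray for the short post, wide tube and cube.
- One rough scene reading put the tall post's foot 13.9 mm off in x, against 3 mm from the top view. An enlarged crop showed that I had probably included the foot's shaded side. By eye, the foot sits in the middle of its pocket; I did not recompute the scene figure.

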